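# Hang the keyhole sign on the stall's display stand

## Task

Take the sign with the keyhole-shaped slot out of the rack and hang it upright on the display stand: press the big round end of its keyhole over the head of the stud until the sign lies back against the board, then, still holding it, slide it down until the slot stops on the stud, and let go. The exact height of the stud is not known, so feel for it gently: the stand must never be pushed hard (more than about 25 N). Leave the other sign in the rack and the mug where it stands.

Things in the scene. Friction and masses are not known exactly. Their poses are not given: they have to be found in the camera images.
- sign: The sign to hang: plain light wood, 10 mm thick (own x), 110 mm wide (y), 180 mm tall (z up), about 0.2 kg, both faces alike: either may go to the stand. Origin: centre of its lower edge. It has a keyhole right through it on its centre line. It starts upright in one of the rack's two grooves; the top 60 mm are solid, to be gripped across the thickness.
- keyhole (a point): Centre of the keyhole's round end (18 mm across), 78 mm above the sign's lower edge, mid-thickness. From it a slot 10 mm wide runs up to its closed end, 105 mm above the lower edge. Slid home, the sign is 23.5 mm lower than with the round end centred on the stud.
- slot_end: Small brass liner at the closed upper end of the sign's slot, fixed in the sign; its origin is the same as the sign's (centre of the lower edge). Its underside, which rests on the stud's shank when the sign is home, is 105 mm above the origin.
- other_sign: A second sign of the same wood and size, in the other groove, with only a 12 mm square hole (90 to 102 mm up) and no slot. Origin: centre of its lower edge. Leave it in place.
- rack: Fixed wooden rack, base 100 x 310 mm, 12 mm thick; two grooves in one line along own y, centred at y = -80 and +80 mm, each 13 mm wide between walls 8 mm thick that reach 52 mm above the table. The signs stand in them on the base, 12 mm above the table, 35 mm or more apart. Origin: centre of its underside.
- stand: Fixed display stand of dark wood: upright board 14 mm thick, 96 mm wide, top 170 mm above the table; base 16 mm thick, from 95 mm behind to 35 mm before the face with the stud. Origin: at table height below the middle of that face; own x points straight out of it (away from the robot), y along it, z up. A sign lying on it has its mid-plane 5 mm out, with 2.5 mm play under the stud's head.
- mug: White mug, 76 mm across, 90 mm tall, handle on one side, a bystander. Origin: centre of its underside.
- stud_mid (a point): Point on the board's face, 150 mm above the table, on its middle line: mid-range of the stud. The steel stud juts along the stand's x: shank 7 mm thick, 12.5 mm long, then a head 14 mm across, 4.5 mm thick, bevelled to 10 mm in front (17 mm out). It is clamped by hand 140 to 160 mm above the table; its true height is not reported: find it by touch or sight. Rigid when pushed gently.
Things that resemble listed ones, but are neither listed nor needed, are in the scene too. Leave any orange look-alike of the sign alone.

How it is judged:
On the way, in this order (a step that is already met when the one before it is completed fails the run):
1. the round end of the keyhole is over the stud's head and the sign lies back against the board (x of keyhole in the frame of stand between 0.002 and 0.0078 m and y of keyhole in the frame of stand between -0.006 and 0.006 m and z of keyhole in the frame of stand between 0.134 and 0.166 m), for 0.1 s.
2. the sign, still held by the fingers, is slid down until the end of its slot stops on the stud (contact force between slot_end and stand above 0.5 N and contact force between the fingers and sign above 1 N and x of keyhole in the frame of stand below 0.0085 m), for 0.1 s.
At the end, for the whole second after the job is handed in: The sign hangs alone on the stud at rest: slot end bears on the shank (over 0.4 N), keyhole centre 2 to 8.5 mm out from the board's face, within 8 mm of its middle, 105 to 145 mm up; upright within 0.12 rad; other sign within 20 mm and mug within 30 mm of their starts (contact force between slot_end and stand above 0.4 N and x of keyhole in the frame of stand between 0.002 and 0.0085 m and y of keyhole in the frame of stand between -0.008 and 0.008 m and z of keyhole in the frame of stand between 0.105 and 0.145 m and angle between sign's own z axis and vertical below 0.12 rad and linear speed of sign below 0.03 m/s and distance of other_sign from where it was at the start of the episode below 0.02 m and distance of mug from where it was at the start of the episode below 0.03 m); the robot touches nothing.
It fails at once if the sign is pushed against the stand or its stud with more than 25 N (contact force between sign and stand above 25 N).
It fails at once if the robot presses on the stand itself with more than 25 N (contact force between any of the fingers, the arm and stand above 25 N).
It fails at once if the other sign is moved (distance of other_sign from where it was at the start of the episode above 0.04 m).
It fails at once if the mug is moved (distance of mug from where it was at the start of the episode above 0.05 m).
It also fails if it takes over 61 s, if anything falls off the work surface, if the arm or the gripper's body presses on something with over 40 N, if the wrist force passes 120 N, or if a joint passes its speed limit or range.

## Robot

A 6-joint arm with a two-finger parallel gripper is mounted at the origin on the work surface. World frame = base frame: x ahead of the robot, y to its left, z up, the work surface at z = 0. Lengths are in m, angles in rad, forces in N, time in s.
With the tool pointing down it reaches from about 0.4 to 0.925 m from the base axis. Payload 3.4 kg.
Tool frame: the origin (TCP) lies at the centre of the arm's flange, where the gripper is bolted on; the fingertips stand 173 mm ahead of it and the grasp point (between the pads) lies 155 mm ahead of it; z points along the fingers, y is the line along which they close (so a half turn about z gives the same grasp; the last joint's range is limited). The gripper opens to 85 mm and grips with 20 to 120 N. Pads are 22 mm wide; open, the fingers measure 114 mm over their backs; the gripper's body (76 mm by 85 mm) begins 54 mm behind the grasp point. The pads swing forward as they close: fully open they stand 13 mm farther back than shut.
Start: joints at [1.095, 0.307, 1.506, -0, 1.328, -0.073], TCP at [0.225, 0.529, 0.405] pointing down, gripper open.
Joint ranges: [-3.12, 3.12], [-1.05, 2.28], [0.14, 2.33], [-1.42, 4.57], [0.1, 2.73], [-2.68, 2.68]. Speed limits (rad/s): [2.57, 2.57, 3.14, 3.14, 3.14, 3.14].

## Interface

Orientations are given as a 3x3 rotation matrix whose columns are the frame's x, y, z axes.
In Python, from station import robot gives the robot as it stands. The module is installed in compiled form; this text tells all that it offers.
- The arm moves only by the tool carry_out, never from a script. Its argument "series" is a list of rows, each a list of 7 numbers: the opening, from -1 (shut) to 1 (fully open), so that 0 is half open, then the shift along the tool's x, y, z in mm, then the turn, a rotation vector about the tool's x, y, z in degrees. In form: [[gripper, x, y, z, ax, ay, az], ...]. A call has 1 to 10 rows; each row shifts and turns the commanded pose from where the row before left it, along the tool's axes as they then stand; what a row does not reach is not made up. A row lasts 1/10 s, in which the tool goes at most 50 mm and 8.59 degrees, less where a joint would pass 70% of its speed; a pose out of reach is approached as far as the arm can. A call is refused whole if a number of a shift passes 50 or a number of a turn 8.59, either way. A call with a gripper value outside its range is refused whole. The fingers move at their own pace and stop on an object; "force" is the grip in N (left out, the last holds). Time passes only in rows, so rows that do not move let the fingers close. It gives the time, the measured TCP pose, the force, the opening and the grip force at its end, in the units of the state.
- robot.read_state(): the state, without advancing time (a new reading comes with each control period).
- robot.camera(name): name is "scene" or "top" or "wrist"; returns (picture, depth): 400x640x3 uint8, red, green, blue; 400x640 float32, m along the optical axis (not along the pixel's ray), 0 where there is no reading.
- robot.camera_params(name): a dict with "camera_matrix" (3x3 intrinsics, pixels), "rvec" (rotation vector, rad) and "tvec" (3), from world to camera coordinates, as OpenCV has them; the wrist camera has in their place "hand_eye" (4x4, takes a point from camera to tool coordinates, whose origin is the TCP and whose axes are the flange's). Camera axes: x right, y down, z forward; pixel columns grow to the right and rows downward; lengths in m; the calibration is good to about 2 mm. The wrist camera is an equidistant fisheye: a pixel r from the principal point sees the ray r / f radians off the axis. A picture is of the moment at which its call begins: read the wrist's pose just before it. camera_params takes no time and is no camera call.
- robot.job_done(): hands the job in; it is judged then, once.
The state is a dict: "time_s": time; "qpos": joint angles; "joint_vel": joint speeds; "tau": joint torques, N m; "eef_pos": TCP position; "orientation": TCP orientation; "contact_force": force on the tool from outside, world axes, zero at the start; "ft_torque": the same for the moment, N m; "grip_width": opening from 0.0 (shut) to 1.0 (fully open); "grasp_force": force on a finger pad.
Only numpy, scipy, OpenCV 4.12 (cv2) and the standard library are available. Lean on these libraries where they do the work, as an engineer would, in place of code of your own. Each camera call takes 0.05 s, during which the arm holds its last target. There are 200 camera calls.

## Working session

There is one attempt and no reset: what is moved stays moved. The work goes in short steps, Python scripts to look and compute and a tool call to move; the robot and the scene stay as the last step left them, time stands still between calls to the robot, and variables do not carry over. Pictures are saved under pics/ and viewed, at most 10 in all, crops included, and the job is handed in when it is done.

Besides the shell and the picture viewer there is one more tool, called after "Emit:" by a JSON object that holds its "name" and its "arguments", one argument or row to a line. carry_out: Moves the arm, as the interface text tells. Its arguments: {"type":"object","properties":{"series":{"type":"array","items":{"type":"array","items":{"type":"number"}}},"force":{"type":"number"}},"required":["series"]}

```bash
mkdir -p pics; cat > h.py <<'E'
import numpy as np, cv2
from station import robot
def cam(n):
    p=robot.camera_params(n); K=np.array(p["camera_matrix"],float)
    R=cv2.Rodrigues(np.array(p["rvec"],float))[0]; t=np.array(p["tvec"],float).ravel()
    return K,R,t
def cloud(n,d):
    K,R,t=cam(n); v,u=np.indices(d.shape)
    c=np.stack([(u-K[0,2])/K[0,0]*d,(v-K[1,2])/K[1,1]*d,d],-1)
    return (c-t)@R   # world
E
python3 - <<'E'
from h import *
for n in("scene","top"):
    a,d=robot.camera(n); cv2.imwrite(f"pics/{n}0.png",a[...,::-1]); np.savez(f"{n}0.npz",a=a,d=d)
    K,R,t=cam(n); print(n,K.tolist(),"pos",-R.T@t,"fwd",R[2])
s=robot.read_state(); print(s["time_s"],s["eef_pos"],s["orientation"],s["grip_width"])
print(robot.camera_params("wrist"))
E
```

```text
scene [[500.24295315952827, 0.0, 319.6557679175545], [0.0, 500.24295315952827, 193.3802777101464], [0.0, 0.0, 1.0]] pos [ 1.3091807  -0.27097605  0.89057088] fwd [-0.71968929  0.15324666 -0.67717264]
top [[499.4747276876559, 0.0, 324.6010851577467], [0.0, 499.4747276876559, 200.35447022905572], [0.0, 0.0, 1.0]] pos [ 0.4317629  -0.08495974  1.25799699] fwd [ 0.07042811 -0.00215084 -0.99751454]
0.1 [0.22472659 0.52891956 0.40385836] [[-9.20381088e-01  3.91021559e-01 -8.91039848e-04]
 [ 3.91022540e-01  9.20379573e-01 -1.67795482e-03]
 [ 1.63978366e-04 -1.89277454e-03 -9.99998195e-01]] 1.00038196768827
{'camera_matrix': array([[309.70691629,   0.        , 318.39918851],
       [  0.        , 309.70691629, 200.95677536],
       [  0.        ,   0.        ,   1.        ]]), 'hand_eye': array([[-8.14024777e-04, -9.50552503e-01, -3.10562837e-01,
         8.01538279e-02],
       [ 9.99999663e-01, -7.40605120e-04, -3.54325885e-04,
        -3.49871110e-04],
       [ 1.06800930e-04, -3.10563021e-01,  9.50552786e-01,
         3.07463539e-02],
       [ 0.00000000e+00,  0.00000000e+00,  0.00000000e+00,
         1.00000000e+00]])}
```

View pics/scene0.png

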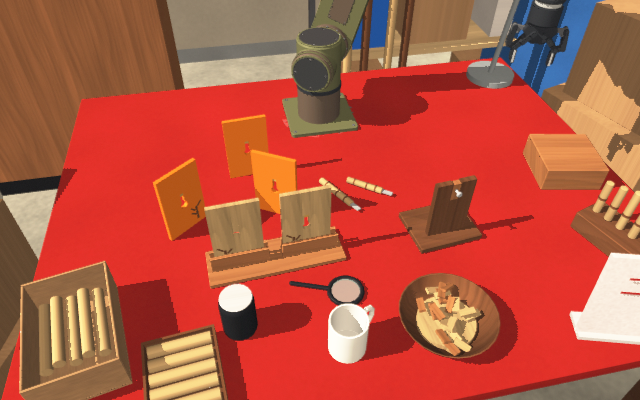

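View pics/top0.png

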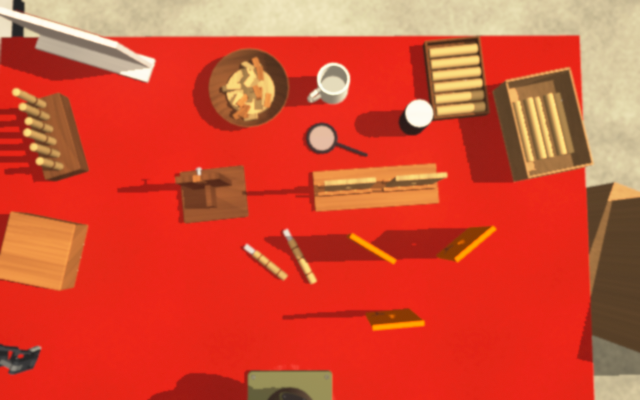

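Scene view: the rack with two wood signs is at (235,230) and (306,215), the stand at (450,210) with its stud near (458,195), and the mug at (348,330). The orange look-alikes sit behind the rack. In the top view, the rack is at (375,185) and the stand at (210,190).

```bash
python3 - <<'E'
from h import *
z=np.load("scene0.npz"); a,d=z["a"],z["d"]
cv2.imwrite("pics/crop1.png",cv2.resize(a[140:290,200:490,::-1],None,fx=2.7,fy=2.7,interpolation=cv2.INTER_CUBIC))
P=cloud("scene",d); hsv=cv2.cvtColor(a,cv2.COLOR_RGB2HSV)
# signs: wood-coloured, z band 0.07..0.19
def rep(name,m):
    Q=P[m]; c=np.median(Q,0); A=Q[:,:2]-Q[:,:2].mean(0); _,_,V=np.linalg.svd(A,full_matrices=False)
    e=A@V[0]; print(name,len(Q),"mean",Q.mean(0).round(4),"min",Q.min(0).round(3),"max",Q.max(0).round(3),"dir",V[0].round(3),"len",np.ptp(e).round(3),"thick sd",(A@V[1]).std().round(4))
v,u=np.indices(d.shape)
wood=(hsv[...,1]<150)
for n,(u0,u1) in {"L":(203,268),"R":(277,333)}.items():
    m=(u>=u0)&(u<u1)&(v>180)&(v<250)&(P[...,2]>.075)&(P[...,2]<.185)&wood; rep("sign"+n,m)
    m2=m&(P[...,2]>.14); rep("  top",m2)
m=(u>425)&(u<485)&(v>170)&(v<245)&(P[...,2]>.04)&(P[...,2]<.13); rep("board",m)
m=(u>425)&(u<485)&(v>170)&(v<245)&(P[...,2]>.16); rep("boardtop",m)
m=(u>200)&(u<350)&(v>200)&(v<290)&(P[...,2]>.04)&(P[...,2]<.055); rep("rackwall",m)
m=(u>320)&(u<380)&(v>300)&(v<365)&(P[...,2]>.03); rep("mug",m)
# top cam
z=np.load("top0.npz"); at,dt=z["a"],z["d"]; T=cloud("top",dt); v,u=np.indices(dt.shape); P=T
for n,(u0,u1) in {"topR":(300,374),"topL":(374,455)}.items():
    m=(u>=u0)&(u<u1)&(v>160)&(v<215)&(T[...,2]>.183); rep(n,m)
m=(u>165)&(u<255)&(v>155)&(v<225)&(T[...,2]>.162)&(T[...,2]<.18); rep("boardtop",m)
E
```

```text
signL 1935 mean [ 0.5653 -0.2937  0.1319] min [ 0.558 -0.348  0.075] max [ 0.572 -0.239  0.185] dir [ 0.064 -0.998] len 0.109 thick sd 0.0015
  top 848 mean [ 0.5653 -0.2937  0.1626] min [ 0.558 -0.348  0.14 ] max [ 0.572 -0.239  0.185] dir [ 0.067 -0.998] len 0.109 thick sd 0.0014
signR 1746 mean [ 0.5556 -0.1417  0.1327] min [ 0.544 -0.196  0.075] max [ 0.563 -0.086  0.185] dir [ 0.065 -0.998] len 0.11 thick sd 0.0015
  top 774 mean [ 0.5556 -0.1417  0.1629] min [ 0.55  -0.196  0.14 ] max [ 0.563 -0.086  0.185] dir [ 0.063 -0.998] len 0.11 thick sd 0.0014
board 1075 mean [0.5693 0.1891 0.0861] min [0.558 0.144 0.04 ] max [0.577 0.244 0.13 ] dir [ 0.071 -0.997] len 0.1 thick sd 0.0026
boardtop 324 mean [0.6112 0.1633 0.2119] min [ 0.551 -0.271  0.16 ] max [1.309 0.241 0.891] dir [ 0.845 -0.535] len 0.913 thick sd 0.0223
rackwall 960 mean [ 0.5619 -0.2181  0.0487] min [ 0.384 -0.371  0.04 ] max [ 0.581 -0.07   0.055] dir [-0.023  1.   ] len 0.297 thick sd 0.0237
mug 1585 mean [ 0.8136 -0.1072  0.0727] min [ 0.768 -0.271  0.03 ] max [ 1.309 -0.046  0.891] dir [ 0.939 -0.345] len 0.582 thick sd 0.0224
topR 275 mean [ 0.5351 -0.1337  0.3081] min [ 0.432 -0.192  0.185] max [ 0.555 -0.085  1.258] dir [ 0.759 -0.651] len 0.163 thick sd 0.0231
topL 285 mean [ 0.5518 -0.2803  0.2406] min [ 0.432 -0.349  0.184] max [ 0.565 -0.085  1.258] dir [-0.383  0.924] len 0.294 thick sd 0.0142
boardtop 301 mean [0.5591 0.1924 0.1693] min [0.547 0.144 0.162] max [0.572 0.241 0.175] dir [ 0.11  -0.994] len 0.097 thick sd 0.0043
```

View pics/crop1.png

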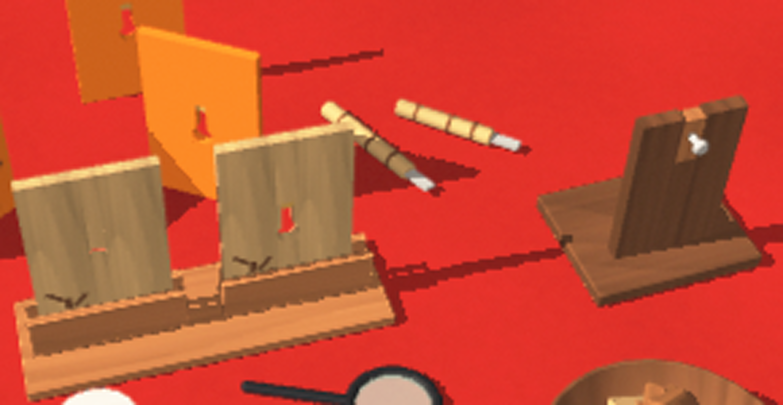

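Crop: the right sign, with its keyhole at crop (287,220), is the target; the left one has the square hole. The stud head is at crop (697,145), scene pixel ≈ (458,194).

```bash
python3 - <<'E'
from h import *
z=np.load("scene0.npz"); a,d=z["a"],z["d"]; P=cloud("scene",d); v,u=np.indices(d.shape)
def plane(name,m):
    Q=P[m&(d>0)]
    for k in range(6):
        c=Q.mean(0); n=np.linalg.svd(Q-c,full_matrices=False)[2][2]; r=(Q-c)@n
        Q=Q[abs(r)<max(.002,2*r.std())] if k<4 else Q
    n=n*np.sign(n[0]); print(name,len(Q),"c",c.round(4),"n",n.round(4),"yaw",np.arctan2(n[1],n[0]).round(4),"sd",r.std().round(4),"y",Q[:,1].min().round(4),Q[:,1].max().round(4)); return c,n
Z=P[...,2]; Y=P[...,1]
plane("L",(u>203)&(u<268)&(v>180)&(v<250)&(Z>.075)&(Z<.18)&(P[...,0]>.54)&(P[...,0]<.6))
plane("R",(u>277)&(u<333)&(v>180)&(v<250)&(Z>.075)&(Z<.18)&(P[...,0]>.53)&(P[...,0]<.6))
c,n=plane("board",(u>425)&(u<485)&(v>170)&(v<245)&(Z>.03)&(Z<.165)&(P[...,0]>.545)&(P[...,0]<.6))
dist=(P-c)@n
m=(dist>.009)&(dist<.025)&(Z>.12)&(Z<.18)&(Y>.15)&(Y<.24)&(d>0)
print("stud px",m.sum(),P[m].mean(0),P[m].min(0),P[m].max(0),"uv",u[m].mean(),v[m].mean(), "dist max",dist[m].max())
y=np.array([-n[1],n[0],0]); y/=np.linalg.norm(y)
mb=(abs(dist)<.003)&(Z>.03)&(Z<.16)&(Y>.1)&(Y<.3)&(u>425)&(u<485)
e=(P[mb]-c)@y; print("board extents",e.min(),e.max(),"mid world",c+y*(e.min()+e.max())/2,"stud along y rel",((P[m].mean(0)-c)@y))
mt=m&(abs(dist-.017)<.003); print("head front",mt.sum(),P[mt].mean(0))
# bright/grey blob by colour, ray to plane 15mm out
hsv=cv2.cvtColor(a,cv2.COLOR_RGB2HSV); g=(hsv[...,1]<60)&(hsv[...,2]>120)&(u>440)&(u<475)&(v>180)&(v<210)
K,R,t=cam("scene"); C=-R.T@t
for uv in [(u[g].mean(),v[g].mean()),(u[m].mean(),v[m].mean())]:
    r=R.T@np.linalg.inv(K)@[*uv,1]; s=((c+n*.015-C)@n)/(r@n); print(uv,C+r*s)
print(g.sum(),u[g].min(),u[g].max(),v[g].min(),v[g].max())
# sign R keyhole : red pixels, between
h=(hsv[...,0]<6)&(hsv[...,1]>170)&(u>295)&(u<320)&(v>208)&(v<232); print("key",h.sum(),u[h].min(),u[h].max(),v[h].min(),v[h].max(),u[h].mean())
m=(u>277)&(u<333)&(v>170)&(v<215)&(Z>.187)&(Z<.2)&(d>0)&(P[...,0]>.52); print("Rtop",P[m].mean(0),P[m].min(0),P[m].max(0))
E
```

```text
L 1641 c [ 0.5654 -0.2934  0.1295] n [0.9979 0.0642 0.0028] yaw 0.0642 sd 0.0011 y -0.3483 -0.2386
R 1485 c [ 0.5556 -0.1415  0.13  ] n [ 0.998   0.0639 -0.001 ] yaw 0.0639 sd 0.0011 y -0.1957 -0.0857
board 1386 c [0.5695 0.1931 0.099 ] n [0.9947 0.103  0.0012] yaw 0.1032 sd 0.0011 y 0.1445 0.243
stud px 27 [0.58450163 0.19399154 0.15084615] [0.57924593 0.18878001 0.14543351] [0.58708187 0.1996237  0.15695439] uv 458.6296296296296 193.85185185185185 dist max 0.01786614507141694
board extents -0.04861490147894274 0.05034589432430162 mid world [0.56944021 0.19391149 0.09898718] stud along y rel -0.0006066944204248078
head front 19 [0.58560509 0.1950504  0.15058257]
(np.float64(458.1818181818182), np.float64(193.1818181818182)) [0.58460785 0.19241291 0.15322352]
(np.float64(458.6296296296296), np.float64(193.85185185185185)) [0.58444337 0.19403024 0.15079121]
33 455 461 190 196
key 33 303 308 217 225 305.45454545454544
Rtop [ 0.55222591 -0.1422764   0.1906709 ] [ 0.54195732 -0.19595439  0.1870563 ] [ 0.56216512 -0.08721986  0.19497536]
```

Emit:
{"name": "carry_out", "arguments": {
  "series": [
    [1, 0, 0, 0, 0, 0, 7.9],
    [1, 0, 0, 0, 0, 0, 7.9],
    [1, 0, 0, 0, 0, 0, 7.9],
    [1, 0, 0, 0, 0, 0, 7.9],
    [1, 0, 0, 0, 0, 0, 7.9],
    [1, 0, 0, 0, 0, 0, 7.9],
    [1, 0, 0, 0, 0, 0, 7.9],
    [1, 0, 0, 0, 0, 0, 8]
  ],
  "force": 40
}}

```text
time_s: 0.9
eef_pos: [0.2248, 0.529, 0.4042]
orientation: [[-0.058, 0.998, -0.001], [0.998, 0.058, -0.001], [-0.001, -0.001, -1.0]]
contact_force: [0.5, -0.9, -0.6]
grip_width: 1.005
grasp_force: 0.0
```

Emit:
{"name": "carry_out", "arguments": {
  "series": [
    [1, -40, 16.5, -4, 0, 0, 0],
    [1, -40, 16.5, -4, 0, 0, 0],
    [1, -40, 16.5, -4, 0, 0, 0],
    [1, -40, 16.5, -4, 0, 0, 0],
    [1, -40, 16.5, 0, 0, 0, 0],
    [1, -40, 16.5, 0, 0, 0, 0],
    [1, -40, 16.5, 0, 0, 0, 0],
    [1, -40, 16.5, 0, 0, 0, 0],
    [1, -40, 16.5, 0, 0, 0, 0],
    [1, -40, 16.5, 0, 0, 0, 0]
  ]
}}

```text
time_s: 1.9
eef_pos: [0.4154, 0.1389, 0.4205]
orientation: [[-0.064, 0.998, -0.0], [0.998, 0.064, 0.0], [0.0, -0.0, -1.0]]
contact_force: [0.8, 0.0, -0.7]
grip_width: 1.001
grasp_force: 0.0
```

Emit:
{"name": "carry_out", "arguments": {
  "series": [
    [1, -40, 16.5, 0, 0, 0, 0],
    [1, -40, 16.5, 0, 0, 0, 0],
    [1, -40, 16.5, 0, 0, 0, 0],
    [1, -40, 16.5, 0, 0, 0, 0],
    [1, -40, 16.5, 0, 0, 0, 0],
    [1, -40, 16.5, 0, 0, 0, 0],
    [1, -40, 16.5, 0, 0, 0, 0],
    [1, 0, 0, 0, 0, 0, 0],
    [1, 0, 0, 0, 0, 0, 0]
  ]
}}

```text
time_s: 2.8
eef_pos: [0.5485, -0.1322, 0.4198]
orientation: [[-0.062, 0.998, -0.002], [0.998, 0.062, 0.001], [0.001, -0.002, -1.0]]
contact_force: [0.1, 0.7, 0.2]
grip_width: 1.001
grasp_force: 0.0
```

```bash
cat >> h.py <<'E'
def wrist(save=None):
    s=robot.read_state(); a,d=robot.camera("wrist"); p=robot.camera_params("wrist"); K=p["camera_matrix"]; H=p["hand_eye"]
    v,u=np.indices(d.shape); X=(u-K[0,2])/K[0,0]; Y=(v-K[1,2])/K[1,1]; th=np.hypot(X,Y)+1e-9
    k=np.tan(th)/th; c=np.stack([X*k*d,Y*k*d,d],-1)
    T=c@H[:3,:3].T+H[:3,3]; W=T@np.array(s["orientation"]).T+np.array(s["eef_pos"])
    ok=(d>0)&(th<1.4)
    if save: cv2.imwrite(save,a[...,::-1])
    return a,d,W,T,ok
E
python3 - <<'E'
from h import *
a,d,W,T,ok=wrist("pics/w1.png")
m=ok&(W[...,2]>.183)&(W[...,2]<.2)&(W[...,0]>.53)&(W[...,0]<.58)&(W[...,1]>-.21)&(W[...,1]<-.07)
Q=W[m]; print(len(Q),Q.mean(0),Q.min(0),Q.max(0))
for y0 in (-.19,-.16,-.13,-.10):
    q=Q[abs(Q[:,1]-y0)<.012]; 
    if len(q): print(y0,len(q),q.mean(0),q[:,0].min(),q[:,0].max())
E
```

```text
2016 [ 0.54806135 -0.13488747  0.19193912] [ 0.54035241 -0.19697209  0.18333015] [ 0.55647654 -0.08591817  0.19424876]
-0.19 252 [ 0.55122414 -0.18692149  0.1920406 ] 0.5462352817924047 0.5564765367323516
-0.16 376 [ 0.5495879  -0.15975902  0.1920103 ] 0.5446418030114516 0.5546847479049157
-0.13 463 [ 0.54783349 -0.12955095  0.1920444 ] 0.5422591909627354 0.5530656910502978
-0.1 531 [ 0.5458625  -0.09993904  0.19203866] 0.5405851691071756 0.5512277670713567
```

View pics/w1.png

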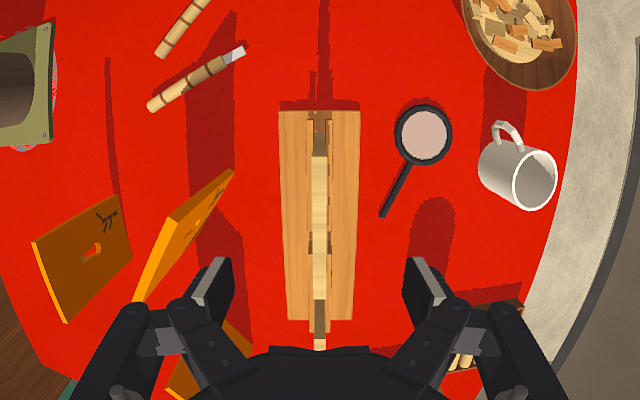

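Wrist view: the sign is edge-on at columns 312–327, centred between the open fingers. Its top is at z 0.192, as expected. The orange signs are clear to the left.

Emit:
{"name": "carry_out", "arguments": {
  "series": [
    [1, -9, 0, 10, 0, 0, 0],
    [1, 0, 0, 20, 0, 0, 0],
    [1, 0, 0, 20, 0, 0, 0],
    [1, 0, 0, 20, 0, 0, 0],
    [1, 0, 0, 15, 0, 0, 0],
    [1, 0, 0, 13, 0, 0, 0],
    [1, 0, 0, 0, 0, 0, 0],
    [1, 0, 0, 0, 0, 0, 0]
  ],
  "force": 40
}}

```text
time_s: 3.65
eef_pos: [0.5489, -0.14, 0.3227]
orientation: [[-0.065, 0.998, -0.0], [0.998, 0.065, 0.0], [0.0, -0.0, -1.0]]
contact_force: [-0.7, 0.3, 0.4]
grip_width: 1.001
grasp_force: 0.0
```

Emit:
{"name": "carry_out", "arguments": {
  "series": [
    [-1, 0, 0, 0, 0, 0, 0],
    [-1, 0, 0, 0, 0, 0, 0],
    [-1, 0, 0, 0, 0, 0, 0],
    [-1, 0, 0, 0, 0, 0, 0],
    [-1, 0, 0, 0, 0, 0, 0],
    [-1, 0, 0, 0, 0, 0, 0],
    [-1, 0, 0, 0, 0, 0, 0],
    [-1, 0, 0, 0, 0, 0, 0],
    [-1, 0, 0, 0, 0, 0, 0],
    [-1, 0, 0, 0, 0, 0, 0]
  ]
}}

```text
time_s: 4.65
eef_pos: [0.5491, -0.1405, 0.323]
orientation: [[-0.064, 0.998, 0.001], [0.998, 0.064, -0.0], [-0.0, 0.0, -1.0]]
contact_force: [-0.6, 0.4, 3.8]
grip_width: 0.115
grasp_force: 40.0
```

Emit:
{"name": "carry_out", "arguments": {
  "series": [
    [-1, 0, 0, -10, 0, 0, 0],
    [-1, 0, 0, -20, 0, 0, 0],
    [-1, 0, 0, -30, 0, 0, 0],
    [-1, 0, 0, -30, 0, 0, 0],
    [-1, 0, 0, -30, 0, 0, 0],
    [-1, 0, 0, -10, 0, 0, 0],
    [-1, 0, 20, 0, 0, 0, 0],
    [-1, 0, 35, 0, 0, 0, 0],
    [-1, 0, 35, 0, 0, 0, 0],
    [-1, 5, 32, 0, 0, 0, 0]
  ]
}}

```text
time_s: 5.65
eef_pos: [0.6714, -0.1278, 0.451]
orientation: [[-0.063, 0.998, -0.002], [0.998, 0.063, 0.0], [0.0, -0.002, -1.0]]
contact_force: [-0.6, -0.6, -3.2]
grip_width: 0.11
grasp_force: 39.7
```

Emit:
{"name": "carry_out", "arguments": {
  "series": [
    [-1, 30, 0, 0, 0, 0, 0],
    [-1, 40, 0, 0, 0, 0, 0],
    [-1, 40, 0, 0, 0, 0, 0],
    [-1, 40, 0, 0, 0, 0, 0],
    [-1, 40, 0, 0, 0, 0, 0],
    [-1, 40, 0, 0, 0, 0, 0],
    [-1, 40, 0, 0, 0, 0, -1],
    [-1, 30, 0, 0, 0, 0, -1.2],
    [-1, 25, 0, 0, 0, 0, 0],
    [-1, 5, 0, 0, 0, 0, 0]
  ]
}}

```text
time_s: 6.65
eef_pos: [0.6467, 0.2047, 0.4507]
orientation: [[-0.106, 0.994, -0.004], [0.994, 0.106, 0.001], [0.001, -0.003, -1.0]]
contact_force: [-0.1, -0.1, -4.0]
grip_width: 0.109
grasp_force: 40.4
```

Emit:
{"name": "carry_out", "arguments": {
  "series": [
    [-1, 0, 0, 0, 0, 0, 0],
    [-1, 0, 0, 0, 0, 0, 0],
    [-1, 0, 0, 0, 0, 0, 0]
  ]
}}

```text
time_s: 6.95
eef_pos: [0.6478, 0.2002, 0.4523]
orientation: [[-0.101, 0.995, -0.001], [0.995, 0.101, -0.001], [-0.001, -0.001, -1.0]]
contact_force: [0.0, 0.1, -3.9]
grip_width: 0.112
grasp_force: 40.4
```

```bash
python3 - <<'E'
from h import *
a,d,W,T,ok=wrist("pics/w2.png")
s=robot.read_state(); print(s["eef_pos"],s["orientation"],s["contact_force"])
v,u=np.indices(d.shape)
m=ok&(W[...,2]>.16)&(W[...,2]<.18)&(W[...,0]>.53)&(W[...,0]<.62)&(W[...,1]>.12)&(W[...,1]<.27)
print(m.sum())
if m.sum(): Q=W[m]; print(Q.mean(0),Q.min(0),Q.max(0),u[m].min(),u[m].max(),v[m].min(),v[m].max())
np.savez("w2.npz",a=a,d=d,W=W,T=T,ok=ok)
E
```

```text
[0.64782986 0.2002325  0.45253754] [[-1.00756134e-01  9.94911097e-01 -3.32614043e-04]
 [ 9.94911021e-01  1.00755943e-01 -5.48507136e-04]
 [-5.12202995e-04 -3.86186835e-04 -9.99999794e-01]] [-0.52346283  0.20796052 -2.8775897 ]
1863
[0.56095562 0.19550816 0.16858905] [0.54824852 0.1450349  0.16001739] [0.57237062 0.24121277 0.17224479] 208 235 141 245
```

View pics/w2.png

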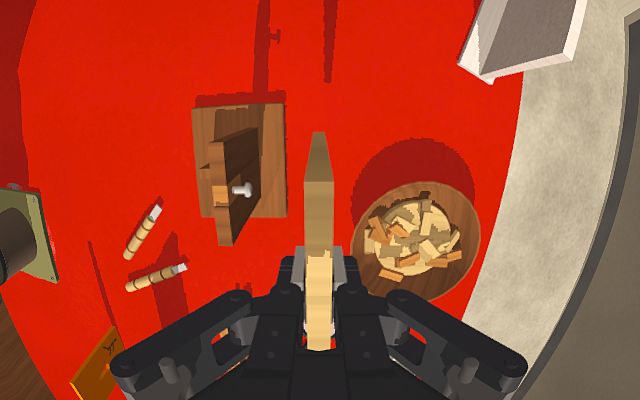

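Wrist view: the board's face is at columns 230–260, the stud at (242,190), and the held sign is edge-on at column ~320, parallel to the board. Now I'll measure the board, stud and sign in this one frame.

```bash
cat > m.py <<'E'
from h import *
def meas(W,ok,a):
    def fit(Q,n=5):
        for k in range(n):
            c=Q.mean(0); nn=np.linalg.svd(Q-c,full_matrices=False)[2][2]; r=(Q-c)@nn; Q=Q[abs(r)<max(.001,1.5*r.std())]
        return c,nn*np.sign(nn[0]),r.std(),Q
    X,Y,Z=W[...,0],W[...,1],W[...,2]
    g=ok&(X>.558)&(X<.59)&(Y>.15)&(Y<.24)&(Z>.03)&(Z<.16)
    c,n,sd,Q=fit(W[g]); print("face",len(Q),c.round(4),n.round(4),"yaw",np.arctan2(n[1],n[0]).round(4),sd.round(5))
    n[2]=0; n/=np.linalg.norm(n); y=np.array([-n[1],n[0],0])
    D=(W-c)@n; L=W@y; b=ok&(abs(D+.007)<.0075)&(abs(Z-.17)<.003); mid=(np.percentile(L[b],.5)+np.percentile(L[b],99.5))/2
    print("top of board D",D[b].min().round(4),D[b].max().round(4),"width",np.ptp(L[b]).round(4),"z",Z[b].mean().round(4))
    h=ok&(D>.010)&(D<.020)&(abs(L-mid)<.02)&(abs(Z-.15)<.02)
    print("head",h.sum(),"L-mid",L[h].min()-mid,L[h].max()-mid,"Ztop",np.percentile(Z[h],[1,50,99]).round(4),"Dmax",D[h].max().round(4))
    return c,n,y,mid
E
python3 - <<'E'
from m import *
z=np.load("w2.npz"); W,ok,a=z["W"],z["ok"],z["a"]; c,n,y,mid=meas(W,ok,a)
D=(W-c)@n; L=W@y; Z=W[...,2]
# held sign: top edge and faces
v,u=np.indices(D.shape)
sg=ok&(D>.05)&(D<.12)&(Z>.13)&(Z<.345)&(L>mid-.08)&(L<mid+.08)&(a[...,0].astype(int)-a[...,2]>25)&(u>295)&(u<345)
for z0,z1 in((.13,.16),(.16,.2),(.2,.25),(.25,.3),(.315,.33)):
    k=sg&(Z>z0)&(Z<z1); 
    if k.sum(): print(z0,k.sum(),"D",D[k].min().round(4),D[k].mean().round(4),D[k].max().round(4),"L-mid",(L[k].min()-mid).round(4),(L[k].max()-mid).round(4),"Zmin/max",Z[k].min().round(4),Z[k].max().round(4))
s=robot.read_state(); p=np.array(s["eef_pos"]); print("tcp D",(p-c)@n,"L",p@y-mid,"z",p[2])
E
```

```text
face 2184 [0.5666 0.1977 0.1059] [0.9945 0.1044 0.001 ] yaw 0.1046 0.00043
top of board D -0.0144 0.0005 width 0.096 z 0.1698
head 108 L-mid -0.00644883289991835 0.007192759230372908 Ztop [0.1474 0.1526 0.1563] Dmax 0.0177
0.13 24 D 0.0756 0.0805 0.0854 L-mid 0.0511 0.0516 Zmin/max 0.1422 0.1555
0.16 75 D 0.0757 0.0805 0.0854 L-mid 0.0509 0.0519 Zmin/max 0.1642 0.1997
0.2 149 D 0.0753 0.0805 0.0853 L-mid 0.051 0.0519 Zmin/max 0.2041 0.2499
0.25 483 D 0.0693 0.0808 0.0918 L-mid 0.0079 0.052 Zmin/max 0.25 0.3
0.315 4681 D 0.0736 0.0805 0.0871 L-mid -0.0259 0.0522 Zmin/max 0.315 0.3279
tcp D 0.08101950014400314 L -0.0021277335082952875 z 0.4525375435202328
```

Emit:
{"name": "carry_out", "arguments": {
  "series": [
    [-1, 3.5, 0, 10, 0, 0, -0.2],
    [-1, 0, 0, 20, 0, 0, 0],
    [-1, 0, 0, 20, 0, 0, 0],
    [-1, 0, 0, 15, 0, 0, 0],
    [-1, 0, -15, 5, 0, 0, 0],
    [-1, 0, -15, 0, 0, 0, 0],
    [-1, 0, -10, 0, 0, 0, 0],
    [-1, 0, -5, 0, 0, 0, 0],
    [-1, 0, 0, 0, 0, 0, 0],
    [-1, 0, 0, 0, 0, 0, 0]
  ]
}}

```text
time_s: 8.0
eef_pos: [0.603, 0.2003, 0.3832]
orientation: [[-0.106, 0.994, 0.002], [0.994, 0.106, 0.0], [0.0, 0.002, -1.0]]
contact_force: [-0.7, 0.6, -3.0]
grip_width: 0.112
grasp_force: 40.4
```

```bash
python3 - <<'E'
from m import *
a,d,W,T,ok=wrist("pics/w3.png"); c,n,y,mid=meas(W,ok&(W[...,0]<.6),a)
D=(W-c)@n; L=W@y; Z=W[...,2]; v,u=np.indices(D.shape)
s=robot.read_state(); p=np.array(s["eef_pos"]); print("tcp D",(p-c)@n,"L",p@y-mid,"z",p[2],s["contact_force"])
k=ok&(abs(L-mid-.0525)<.004)&(D>.02)&(D<.045)&(Z<.22)&(Z>.05); print(k.sum(),"D",D[k].min(),D[k].max(),"L",L[k].mean()-mid,"Zmin",Z[k].min())
E
```

```text
face 2033 [0.5664 0.1994 0.1109] [9.946e-01 1.036e-01 4.000e-04] yaw 0.1038 0.00035
top of board D -0.0143 0.0005 width 0.0968 z 0.1699
head 156 L-mid -0.006548454964031392 0.006430432804581415 Ztop [0.1484 0.1527 0.1559] Dmax 0.0171
tcp D 0.03661190212619281 L 0.0026507206213130796 z 0.3831018008484174 [-0.28580667  0.02250345 -2.94509635]
335 D 0.030961516179519442 0.0415492150999207 L 0.056275993048044703 Zmin 0.07302934136534661
```

Emit:
{"name": "carry_out", "arguments": {
  "series": [
    [-1, -1.3, 0, 0.7, 0, 0, 0],
    [-1, 0, -6, 0, 0, 0, 0],
    [-1, 0, -4, 0, 0, 0, 0],
    [-1, 0, -2, 0, 0, 0, 0],
    [-1, 0, -2, 0, 0, 0, 0],
    [-1, 0, -2, 0, 0, 0, 0],
    [-1, 0, -2, 0, 0, 0, 0],
    [-1, 0, 0, 0, 0, 0, 0]
  ]
}}

```text
time_s: 8.85
eef_pos: [0.5844, 0.1971, 0.3821]
orientation: [[-0.106, 0.994, -0.0], [0.994, 0.106, -0.0], [-0.0, -0.0, -1.0]]
contact_force: [-0.5, 0.1, -2.5]
grip_width: 0.112
grasp_force: 40.4
```

Emit:
{"name": "carry_out", "arguments": {
  "series": [
    [-1, 0, -2, 0, 0, 0, 0],
    [-1, 0, -2, 0, 0, 0, 0],
    [-1, 0, -1.5, 0, 0, 0, 0],
    [-1, 0, -1.5, 0, 0, 0, 0],
    [-1, 0, 0, 0, 0, 0, 0]
  ]
}}

```text
time_s: 9.35
eef_pos: [0.5775, 0.1964, 0.382]
orientation: [[-0.106, 0.994, -0.0], [0.994, 0.106, -0.0], [-0.0, -0.0, -1.0]]
contact_force: [0.3, -0.2, -2.9]
grip_width: 0.113
grasp_force: 40.4
```

```bash
python3 - <<'E'
from m import *
a,d,W,T,ok=wrist("pics/w4.png"); c,n,y,mid=meas(W,ok&(W[...,0]<.58),a)
s=robot.read_state(); p=np.array(s["eef_pos"]); print("tcp D",(p-c)@n,"L",p@y-mid,"z",p[2],s["contact_force"])
E
```

```text
face 198 [0.5641 0.2213 0.1277] [ 9.955e-01  9.480e-02 -1.000e-04] yaw 0.0949 0.0003
top of board D -0.0143 0.0001 width 0.0656 z 0.1698Traceback (most recent call last):
  File "<stdin>", line 2, in <module>
  File "m.py", line 14, in meas
    print("head",h.sum(),"L-mid",L[h].min()-mid,L[h].max()-mid,"Ztop",np.percentile(Z[h],[1,50,99]).round(4),"Dmax",D[h].max().round(4))
                                 ~~~~~~~~^^
    return umr_minimum(a, axis, None, out, keepdims, initial, where)
ValueError: zero-size array to reduction operation minimum which has no identity
```

Emit:
{"name": "carry_out", "arguments": {
  "series": [
    [-1, 0, -1, 0, 0, 0, 0],
    [-1, 0, -1, 0, 0, 0, 0],
    [-1, 0, -1, 0, 0, 0, 0],
    [-1, 0, -0.7, 0, 0, 0, 0],
    [-1, 0, 0, 0, 0, 0, 0],
    [-1, 0, 0, 0, 0, 0, 0]
  ]
}}

```text
time_s: 10.0
eef_pos: [0.5741, 0.196, 0.382]
orientation: [[-0.106, 0.994, 0.0], [0.994, 0.106, 0.0], [0.0, 0.0, -1.0]]
contact_force: [-0.5, 0.4, -3.4]
grip_width: 0.115
grasp_force: 40.4
```

Emit:
{"name": "carry_out", "arguments": {
  "series": [
    [-1, 0, -0.5, 0, 0, 0, 0],
    [-1, 0, -0.5, 0, 0, 0, 0],
    [-1, 0, 0, 0, 0, 0, 0],
    [-1, 0, 0, 0, 0, 0, 0]
  ]
}}

```text
time_s: 10.4
eef_pos: [0.5731, 0.1959, 0.382]
orientation: [[-0.106, 0.994, 0.0], [0.994, 0.106, -0.0], [-0.0, 0.0, -1.0]]
contact_force: [1.2, -0.3, -3.2]
grip_width: 0.113
grasp_force: 40.4
```

Emit:
{"name": "carry_out", "arguments": {
  "series": [
    [-1, 0, -0.4, 0, 0, 0, 0],
    [-1, 0, 0, 0, 0, 0, 0],
    [-1, 0, 0, 0, 0, 0, 0]
  ]
}}

```text
time_s: 10.7
eef_pos: [0.5727, 0.1959, 0.382]
orientation: [[-0.106, 0.994, -0.0], [0.994, 0.106, -0.0], [-0.0, -0.0, -1.0]]
contact_force: [-0.0, 0.3, -2.6]
grip_width: 0.11
grasp_force: 40.4
```

Emit:
{"name": "carry_out", "arguments": {
  "series": [
    [-1, 0, -0.4, 0, 0, 0, 0],
    [-1, 0, 0, 0, 0, 0, 0],
    [-1, 0, 0, 0, 0, 0, 0]
  ]
}}

```text
time_s: 11.0
eef_pos: [0.5724, 0.1958, 0.382]
orientation: [[-0.106, 0.994, 0.0], [0.994, 0.106, 0.0], [-0.0, 0.0, -1.0]]
contact_force: [-0.1, 0.3, -4.0]
grip_width: 0.112
grasp_force: 40.4
```

Emit:
{"name": "carry_out", "arguments": {
  "series": [
    [-1, 0, -0.4, 0, 0, 0, 0],
    [-1, 0, 0, 0, 0, 0, 0],
    [-1, 0, 0, 0, 0, 0, 0]
  ]
}}

```text
time_s: 11.3
eef_pos: [0.5722, 0.1958, 0.3821]
orientation: [[-0.106, 0.994, 0.001], [0.994, 0.106, 0.0], [0.0, 0.001, -1.0]]
contact_force: [1.9, -0.1, -3.2]
grip_width: 0.109
grasp_force: 40.3
```

Emit:
{"name": "carry_out", "arguments": {
  "series": [
    [-1, 0, -0.4, 0, 0, 0, 0],
    [-1, 0, 0, 0, 0, 0, 0],
    [-1, 0, 0, 0, 0, 0, 0]
  ]
}}

```text
time_s: 11.6
eef_pos: [0.572, 0.1958, 0.3821]
orientation: [[-0.106, 0.994, 0.001], [0.994, 0.106, 0.0], [0.0, 0.001, -1.0]]
contact_force: [3.4, -0.1, -4.4]
grip_width: 0.111
grasp_force: 40.0
```

The sign is seated on the board, with a contact force of about 3 N. I'll ease off slightly and slide down.

Emit:
{"name": "carry_out", "arguments": {
  "series": [
    [-1, 0, 0.9, 0, 0, 0, 0],
    [-1, 0, 0, 2, 0, 0, 0],
    [-1, 0, 0, 3, 0, 0, 0],
    [-1, 0, 0, 3, 0, 0, 0],
    [-1, 0, 0, 3, 0, 0, 0],
    [-1, 0, 0, 3, 0, 0, 0],
    [-1, 0, 0, 3, 0, 0, 0],
    [-1, 0, 0, 2, 0, 0, 0],
    [-1, 0, 0, 0, 0, 0, 0],
    [-1, 0, 0, 0, 0, 0, 0]
  ]
}}

```text
time_s: 12.6
eef_pos: [0.5725, 0.1958, 0.3626]
orientation: [[-0.106, 0.994, -0.0], [0.994, 0.106, -0.0], [-0.0, -0.0, -1.0]]
contact_force: [2.5, 0.3, -4.0]
grip_width: 0.115
grasp_force: 40.1
```

Emit:
{"name": "carry_out", "arguments": {
  "series": [
    [-1, 0, 0, 0.7, 0, 0, 0],
    [-1, 0, 0, 0.7, 0, 0, 0],
    [-1, 0, 0, 0.7, 0, 0, 0],
    [-1, 0, 0, 0, 0, 0, 0],
    [-1, 0, 0, 0, 0, 0, 0]
  ]
}}

```text
time_s: 13.1
eef_pos: [0.5724, 0.1959, 0.361]
orientation: [[-0.106, 0.994, 0.0], [0.994, 0.106, 0.0], [0.0, 0.0, -1.0]]
contact_force: [2.1, 0.2, -2.3]
grip_width: 0.109
grasp_force: 40.6
```

Emit:
{"name": "carry_out", "arguments": {
  "series": [
    [-1, 0, 0, 0.5, 0, 0, 0],
    [-1, 0, 0, 0.5, 0, 0, 0],
    [-1, 0, 0, 0, 0, 0, 0],
    [-1, 0, 0, 0, 0, 0, 0]
  ]
}}

```text
time_s: 13.5
eef_pos: [0.5724, 0.1958, 0.3598]
orientation: [[-0.106, 0.994, -0.0], [0.994, 0.106, -0.0], [-0.0, -0.0, -1.0]]
contact_force: [2.4, -0.3, -2.8]
grip_width: 0.115
grasp_force: 40.6
```

Emit:
{"name": "carry_out", "arguments": {
  "series": [
    [-1, 0, 0, 0.5, 0, 0, 0],
    [-1, 0, 0, 0, 0, 0, 0],
    [-1, 0, 0, 0, 0, 0, 0]
  ]
}}

```text
time_s: 13.8
eef_pos: [0.5724, 0.1958, 0.3593]
orientation: [[-0.106, 0.994, -0.0], [0.994, 0.106, 0.0], [0.0, -0.0, -1.0]]
contact_force: [2.6, 0.2, -2.2]
grip_width: 0.112
grasp_force: 40.6
```

Emit:
{"name": "carry_out", "arguments": {
  "series": [
    [-1, 0, 0, 0.5, 0, 0, 0],
    [-1, 0, 0, 0, 0, 0, 0],
    [-1, 0, 0, 0, 0, 0, 0]
  ]
}}

```text
time_s: 14.1
eef_pos: [0.5724, 0.1958, 0.3589]
orientation: [[-0.106, 0.994, 0.0], [0.994, 0.106, -0.0], [-0.0, 0.0, -1.0]]
contact_force: [2.5, -0.0, -2.5]
grip_width: 0.113
grasp_force: 40.6
```

Emit:
{"name": "carry_out", "arguments": {
  "series": [
    [-1, 0, 0, 0.5, 0, 0, 0],
    [-1, 0, 0, 0, 0, 0, 0],
    [-1, 0, 0, 0, 0, 0, 0]
  ]
}}

```text
time_s: 14.4
eef_pos: [0.5724, 0.1958, 0.3584]
orientation: [[-0.106, 0.994, 0.0], [0.994, 0.106, -0.0], [-0.0, 0.0, -1.0]]
contact_force: [2.1, 0.4, -1.5]
grip_width: 0.111
grasp_force: 40.6
```

Emit:
{"name": "carry_out", "arguments": {
  "series": [
    [-1, 0, 0, 0.5, 0, 0, 0],
    [-1, 0, 0, 0, 0, 0, 0],
    [-1, 0, 0, 0, 0, 0, 0]
  ]
}}

```text
time_s: 14.7
eef_pos: [0.5724, 0.1958, 0.3579]
orientation: [[-0.106, 0.994, 0.0], [0.994, 0.106, 0.0], [0.0, 0.0, -1.0]]
contact_force: [2.3, -0.3, -1.0]
grip_width: 0.111
grasp_force: 40.7
```

Emit:
{"name": "carry_out", "arguments": {
  "series": [
    [-1, 0, 0, 0.5, 0, 0, 0],
    [-1, 0, 0, 0, 0, 0, 0],
    [-1, 0, 0, 0, 0, 0, 0]
  ]
}}

```text
time_s: 15.0
eef_pos: [0.5724, 0.1958, 0.3578]
orientation: [[-0.106, 0.994, 0.0], [0.994, 0.106, 0.0], [0.0, 0.0, -1.0]]
contact_force: [1.5, 0.9, 2.8]
grip_width: 0.114
grasp_force: 41.1
```

Emit:
{"name": "carry_out", "arguments": {
  "series": [
    [-1, 0, 0, 0.5, 0, 0, 0],
    [-1, 0, 0, 0, 0, 0, 0],
    [-1, 0, 0, 0, 0, 0, 0]
  ]
}}

```text
time_s: 15.3
eef_pos: [0.5724, 0.1958, 0.3576]
orientation: [[-0.106, 0.994, 0.001], [0.994, 0.106, 0.0], [0.0, 0.001, -1.0]]
contact_force: [-0.3, -0.2, 5.3]
grip_width: 0.114
grasp_force: 41.7
```

The slot end has stopped on the stud with about 8 N. Letting go and going straight up.

Emit:
{"name": "carry_out", "arguments": {
  "series": [
    [-1, 0, 0, 0, 0, 0, 0],
    [-0.7, 0, 0, 0, 0, 0, 0],
    [-0.4, 0, 0, 0, 0, 0, 0],
    [-0.2, 0, 0, 0, 0, 0, 0],
    [0, 0, 0, 0, 0, 0, 0],
    [0, 0, 0, 0, 0, 0, 0],
    [0, 0, 0, 0, 0, 0, 0],
    [0, 0, 0, 0, 0, 0, 0]
  ]
}}

```text
time_s: 16.1
eef_pos: [0.5724, 0.1958, 0.3569]
orientation: [[-0.106, 0.994, -0.0], [0.994, 0.106, -0.0], [0.0, -0.0, -1.0]]
contact_force: [0.8, -0.1, -0.4]
grip_width: 0.503
grasp_force: 0.0
```

Emit:
{"name": "carry_out", "arguments": {
  "series": [
    [0, 0, 0, -10, 0, 0, 0],
    [0, 0, 0, -20, 0, 0, 0],
    [0, 0, 0, -30, 0, 0, 0],
    [0, 0, 0, -30, 0, 0, 0],
    [0, 0, 0, -30, 0, 0, 0],
    [0, 0, 0, 0, 0, 0, 0],
    [0, 0, 0, 0, 0, 0, 0],
    [0, 0, 0, 0, 0, 0, 0]
  ]
}}

```text
time_s: 16.9
eef_pos: [0.572, 0.1957, 0.4761]
orientation: [[-0.106, 0.994, -0.002], [0.994, 0.106, -0.0], [-0.0, -0.002, -1.0]]
contact_force: [-0.7, 0.3, 0.2]
grip_width: 0.501
grasp_force: 0.0
```

```bash
python3 - <<'E'
from h import *
a,d=robot.camera("scene"); P=cloud("scene",d); v,u=np.indices(d.shape)
cv2.imwrite("pics/end.png",cv2.resize(a[100:300,300:520,::-1],None,fx=2.7,fy=2.7))
E
```

```text
(no output)
```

View pics/end.png

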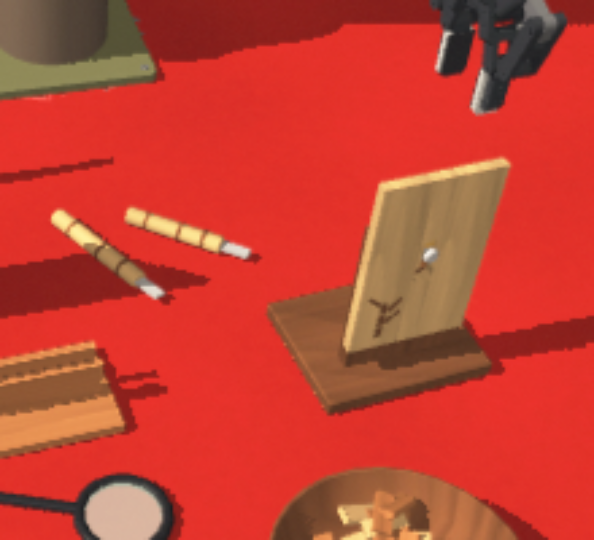

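The crop shows the sign hanging upright on the stud, with the head at (430,255) and the keyhole just below it. The gripper is well clear.

```bash
python3 -c "
from station import robot
print(robot.job_done())"
```

```text
the job is handed in; nothing more can be done
None
```

The keyhole sign hangs upright on the stud, slid home and released, and the job is handed in at about 17 s of the 61 s allowed; the hand-in gave no verdict, and the arm never went near the other sign or the mug after the grasp.

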